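Put the sculptor's wheel into third gear

ROBOT

A 7-joint arm with a two-finger parallel gripper is mounted at the origin on the work surface. World frame = base frame: x ahead of the robot, y to its left, z up, the work surface at z = 0. Lengths are in m, angles in rad, forces in N, time in s.
With the tool pointing down it reaches from about 0.4 to 0.85 m from the base axis. Payload 10.4 kg.
Tool frame: the origin (TCP) lies between the finger pads; the fingertips stand 22 mm ahead of it and the grasp point (between the pads) lies 3 mm ahead of it; z points along the fingers, y is the line along which they close (so a half turn about z gives the same grasp; the last joint's range is limited). The gripper opens to 85 mm and grips with 20 to 120 N. Pads are 22 mm wide; open, the fingers measure 114 mm over their backs; the gripper's body (76 mm by 85 mm) begins 54 mm behind the grasp point. The pads swing forward as they close: fully open they stand 13 mm farther back than shut.
Start: joints at [-1.284, 0.332, -0.065, 1.46, 0.022, 1.35, -0.088], TCP at [0.191, 0.595, 0.214] pointing down, gripper open.
Joint ranges: [-2.6, 2.6], [-0.5, 2.12], [-1.47, 1.34], [0.16, 2.42], [-1.27, 4.41], [0.06, 2.06], [-2.6, 2.6]. Speed limits (rad/s): [2.22, 2.22, 2.79, 2.79, 3.14, 3.14, 3.14].

INTERFACE

Orientations are given as a unit quaternion [x, y, z, w].
In Python, from workcell import manip, camera, ticket, boxes_of, outline_of gives the robot as it stands.
- The arm moves only by the tool carry_out, never from a script. Its argument "deltas" is a list of rows, each a list of 5 numbers: the shift along the tool's x, y, z as a fraction of full scale, then the turn about the tool's z as a fraction of full scale, then the opening, from -1 (shut) to 1 (fully open), so that 0 is half open. In form: [[tx, ty, tz, spin, gripper], ...]. A call has 1 to 20 rows; each row is the pose to reach, as a shift and turn from the pose commanded when the call began, along the tool's axes at that moment; what a row does not reach only later rows make up. Full scale, the value 1, is 150 mm for a shift and 30 degrees for a turn. A row lasts 1/8 s, in which the tool goes at most 62.5 mm and 10.7 degrees, less where a joint would pass 70% of its speed; a pose out of reach is approached as far as the arm can. A call with a number of a shift or a turn outside -1 to 1 is refused whole. A call with a gripper value outside its range is refused whole. The fingers move at their own pace and stop on an object; "force" is the grip in N (left out, the last holds). Time passes only in rows, so rows that repeat a pose let the fingers close. It gives the time, the measured TCP pose, the force, the opening and the grip force at its end, in the units of the state.
- manip.get_obs(): the state, without advancing time (a new reading comes with each control period).
- camera(name): name is "scene" or "top" or "wrist"; returns a dict with "img" (384x512x3 uint8, red, green, blue), "depth" (384x512 float32, m along the optical axis (not along the pixel's ray), 0 where there is no reading), "vertical_fov" (degrees; the focal length in pixels is half the picture's height over the tangent of half this angle, whatever the lens; pixels are square), "cx", "cy" (the principal point, pixels), "R" (3x3) and "t" (3): a world point X has camera coordinates R X + t. Camera axes: x right, y down, z forward; pixel columns grow to the right and rows downward; lengths in m; the calibration is good to about 2 mm. The wrist camera is an equidistant fisheye: a pixel r from the principal point sees the ray r / f radians off the axis. A picture is of the moment at which its call begins.
- ticket.hand_in(): hands the job in; it is judged then, once.
Trained networks look in a picture, given as the dict that the camera call returned (one of the last four; its "shot" number tells which), for a name from the list of things; names that differ only in an ending like _2 or _b are one class to them, and where a whole thing is asked for, a point or a joint stands for the part that bears it (a point fixed in the world has none). Each returns a list of dicts, best first, with "conf" (0 to 1); they miss things now and then, are a little off and sometimes report something else, mostly with a low value. They report only what shows in the picture. A call takes as long as a camera call.
- boxes_of(query, picture): "position" ([x, y, z] in m, in world coordinates, good to about 4 mm: the middle of the surface that is visible of it).
- outline_of(query, picture): "region" (384x512 bool, what is visible of it).
The state is a dict: "clock": time; "joint_pos": joint angles; "joint_velocities": joint speeds; "tau": joint torques, N m; "position": TCP position; "ee_rot": TCP orientation; "ft_force": force on the tool from outside, world axes, zero at the start; "torque": the same for the moment, N m; "grip_width": opening from 0.0 (shut) to 1.0 (fully open); "grasp_force": force on a finger pad.
Only numpy, scipy, OpenCV 4.12 (cv2) and the standard library are available. Lean on these libraries where they do the work, as an engineer would, in place of code of your own. Each camera call takes 0.05 s, during which the arm holds its last target. There are 200 camera calls.

TASK

Shift the red-knobbed gear lever of the bench sculptor's wheel into third: bring it into the cross lane of the H-shaped gate, push it across to the right, then push it forward, fully home, into the third slot (far right, by the yellow patch with three dots), without letting it dip into the fourth slot at the near right. Only push it with closed fingers from outside, without forcing it; do not take it between the fingers, and leave the cup, jar, clay brick and spatula where they stand. Leave the lever in third and take the hand away.

Things in the scene. Friction and masses are not known exactly. Their poses are not given: they have to be found in the camera images.
- gearbox: Fixed green gearbox, 150 (x) x 170 (y) mm, with an aluminium gate plate on top (upper face 110 mm above the bench). Origin: centre of its underside, on the bench; x points forward, away from the robot (turned up to 29 degrees to either side), y to its left, z up.
- gate_centre (a point): Centre of the H-shaped gate, on the plate's top, axes as the gearbox. Legs along x, cross lane along y through this point; slots 18 mm wide; leg centre lines at y = +22 and -22 mm; legs end at x = +36 and -36 mm. First slot far left, second near left, third far right, fourth near right; each has its number of black dots, the third's on a yellow patch.
- pivot (a point): Pivot of the lever, inside the gearbox, 30 mm above its origin; axes as the gearbox. The knob centre lies from here, in these axes, at 170 mm times (sin f, -sin a cos f, cos a cos f), with a = lever_across and f = lever_fore.
- knob (a point): Centre of the red ball knob (40 mm across) on top of the lever, a 12 mm steel stem that tilts about the pivot. It stands 180 to 195 mm above the bench. Its axes turn with the lever, z along the stem.
- turntable (a point): Centre of the top of the turntable (210 mm across, 94 mm high, fixed) on the gearbox's far side, 215 mm forward of its origin, on a low drive arm. A round clay blank, 96 mm across, stands on it up to 146 mm above the bench.
- lever_across (a joint): Sideways tilt of the lever in rad, positive to the right (gearbox -y). About -0.285 in the left leg (where it starts), +0.285 in the right leg, stops at -0.322 and +0.322. Stays where it is left (friction; 1 to 4 N at the knob move it).
- lever_fore (a joint): Fore-and-aft tilt of the lever in rad, positive forward (gearbox +x). 0 in the cross lane (the lane lets it pass between about -0.04 and +0.04), stops at -0.381 (fully back) and +0.381 (fully forward). It starts anywhere along the left leg. Stays where it is left (friction; 1 to 4 N at the knob).
- third_slot (a point): Point on the gate plate's top, in the third slot 6 mm short of its far end: 30 mm forward and 22 mm right of the plate's centre.
- cup: Loose white plastic cup, 72 mm across, 85 mm high; origin: centre of its underside. Bystander beside the gearbox.
- jar: Loose amber jar with blue cap, 64 mm across, 85 mm high; origin: centre of its underside. Bystander beside the gearbox.
- brick: Loose hollow clay brick, 120 x 65 x 45 mm, origin: centre of its underside. Bystander at the right of the drive arm.
- spatula: Loose wooden-handled spatula, 200 mm long, lying on the bench, x along it. Bystander, left of the gearbox.

How it is judged:
On the way, in this order (a step that is already met when the one before it is completed fails the run):
1. the lever is pushed across, to the right end of the cross lane (value of joint lever_across above 0.2 rad and value of joint lever_fore between -0.12 and 0.12 rad), for 0.05 s.
2. the lever is fully forward in the third slot (value of joint lever_across above 0.22 rad and value of joint lever_fore above 0.33 rad), for 0.1 s.
At the end, for the whole second after the job is handed in: The lever rests in the third slot: tilted right by more than 0.22 rad and forward by more than 0.33 rad (stop at 0.381), not moving; cup, jar, brick and spatula within 15 mm of where they stood (all of step 2 and velocity of joint lever_across between -0.05 and 0.05 rad/s and velocity of joint lever_fore between -0.05 and 0.05 rad/s and distance of each of cup, jar, brick, spatula from where it was at the start of the episode below 0.015 m); the robot touches nothing.
It fails at once if the lever dips into the fourth slot (near right) (value of joint lever_across above 0.12 rad and value of joint lever_fore below -0.13 rad).
It fails at once if the lever or its knob is taken between the fingers (x of the grasp point in the frame of knob between -0.012 and 0.012 m and y of the grasp point in the frame of knob between -0.012 and 0.012 m and z of the grasp point in the frame of knob below 0.025 m).
It fails at once if the lever is forced (more than 40 N) (contact force between gearbox and the arm above 40 N or contact force between gearbox and the fingers above 40 N).
It fails at once if a bystander is moved by more than 15 mm or lifted (distance of any of cup, jar, brick, spatula from where it was at the start of the episode above 0.015 m).
It also fails if it takes over 53 s, if anything falls off the work surface, if the arm or the gripper's body presses on something with over 40 N, if the wrist force passes 120 N, or if a joint passes its speed limit or range.

## Working session

There is one attempt and no reset: what is moved stays moved. The work goes in short steps, Python scripts to look and compute and a tool call to move; the robot and the scene stay as the last step left them, time stands still between calls to the robot, and variables do not carry over. Pictures are saved under pics/ and viewed, at most 10 in all, crops included, and the job is handed in when it is done.

Besides the shell and the picture viewer there is one more tool, called by a JSON object that holds its "fn" and its "kwargs". carry_out: Moves the arm, as the interface text tells. Its arguments: {"type":"object","properties":{"deltas":{"type":"array","items":{"type":"array","items":{"type":"number"}}},"force":{"type":"number"}},"required":["deltas"]}

```bash
mkdir -p pics; cat > h.py <<'E'
import numpy as np,cv2
from workcell import manip,camera,ticket,boxes_of,outline_of
def cloud(p):
    h,w=p['depth'].shape;f=h/2/np.tan(np.radians(p['vertical_fov'])/2)
    v,u=np.mgrid[:h,:w];d=p['depth']
    c=np.stack([(u-p['cx'])/f*d,(v-p['cy'])/f*d,d],-1)
    return (c-np.array(p['t']))@np.array(p['R'])
def save(p,n): cv2.imwrite('pics/'+n,p['img'][...,::-1])
E
python3 - <<'E'
from h import *
np.set_printoptions(precision=4,suppress=True)
o=manip.get_obs();print(o['clock'],o['position'],o['ee_rot'],o['grip_width'])
for n in ['scene','top']:
    p=camera(n);save(p,n+'0.png')
    for q in ['gearbox','gate_centre','knob','turntable','third_slot','cup','jar','brick','spatula']:
        try:
            for b in boxes_of(q,p)[:1]: print(n,q,np.array(b['position']),round(b['conf'],2))
        except Exception as e: print(n,q,e)
    C=cloud(p)
    hsv=cv2.cvtColor(p['img'],cv2.COLOR_RGB2HSV)
    m=((hsv[...,0]<6)|(hsv[...,0]>174))&(hsv[...,1]>170)&(hsv[...,2]>90)&(p['depth']>0)&(C[...,2]>.13)&(C[...,2]<.25)
    P=C[m]; print('red',len(P),P.min(0),P.max(0))
    from scipy.optimize import least_squares
    r=least_squares(lambda c:np.linalg.norm(P-c,axis=1)-.02,P.mean(0)-[0,0,.01],loss='soft_l1',f_scale=.001);print('knob fit',r.x)
    m=(abs(C[...,2]-.11)<.005)&(hsv[...,1]<60)&(p['depth']>0)
    print('plate',m.sum(),cv2.minAreaRect((C[m][:,:2]*1000).astype(np.float32)))
E
```

```text
0.0 [0.1904 0.5949 0.2127] [ 0.1542  0.988  -0.0007 -0.0001] 0.9978629186243584
scene gearbox [ 0.6022 -0.0478  0.0959] 0.97
scene gate_centre [ 0.5953 -0.0458  0.0963] 0.59
scene knob [ 0.4533 -0.0874  0.1906] 0.64
scene turntable [ 0.5961 -0.047   0.0963] 0.59
scene third_slot [ 0.5988 -0.0474  0.0938] 0.71
scene jar [0.3923 0.0324 0.0588] 0.79
scene brick [ 0.6647 -0.235   0.0467] 0.62
scene spatula [0.3849 0.1266 0.0069] 0.95
red 124 [ 0.4303 -0.1039  0.1752] [ 0.4612 -0.0695  0.2109]
knob fit [ 0.4384 -0.0912  0.1882]
plate 1538 ((101.293701171875, -766.3590087890625), (1569.830078125, 1425.3017578125), 89.9544906616211)
top gearbox [ 0.6004 -0.0771  0.1004] 0.72
top gate_centre [ 0.5994 -0.0767  0.0988] 0.84
top knob [ 0.4413 -0.0936  0.1998] 0.78
top turntable [ 0.6038 -0.0708  0.0994] 0.76
top third_slot [ 0.599  -0.0766  0.0989] 0.95
top cup [ 0.5114 -0.2951  0.0463] 0.91
top jar [0.3789 0.0209 0.0808] 0.73
top brick [ 0.6592 -0.2419  0.0417] 0.68
top spatula [0.3823 0.1226 0.0013] 0.8
red 175 [ 0.424  -0.1062  0.1925] [ 0.4562 -0.0737  0.2123]
knob fit [ 0.4381 -0.0935  0.1888]
plate 3046 ((538.2022094726562, -101.30047607421875), (248.05517578125, 170.71763610839844), 22.732555389404297)
```

View pics/scene0.png

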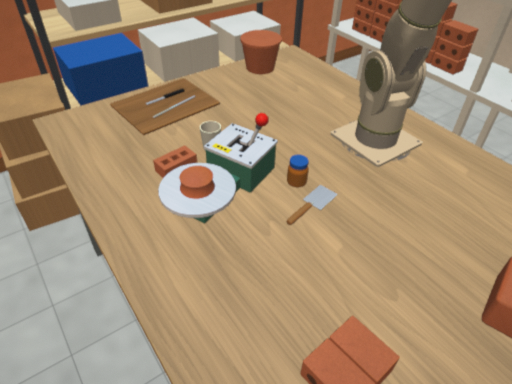

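View pics/top0.png

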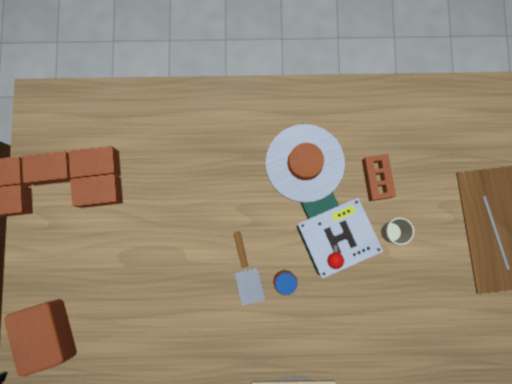

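Top view: up is +x, left is +y. The gearbox is at about (340,238), turned left. The knob at (336,260) is in the left leg, toward the rear. The jar is at (286,283) and the cup at (399,231). Next I'll fit the plate exactly.

```bash
python3 - <<'E'
from h import *
np.set_printoptions(precision=4,suppress=True)
p=camera('top');C=cloud(p)
g=(C[...,2]>.102)&(C[...,2]<.116)&(np.hypot(C[...,0]-.5,C[...,1]+.1)<.15)&(p['depth']>0)
n,l,s,c=cv2.connectedComponentsWithStats(g.astype(np.uint8));k=1+s[1:,4].argmax();m=l==k
print(m.sum(),np.median(C[m][:,2]))
r=cv2.minAreaRect((C[m][:,:2]*1000).astype(np.float32));print(r)
# turntable: clay blank
hz=(C[...,2]>.135)&(C[...,2]<.155)&(C[...,0]>.58)&(C[...,0]<.8)&(p['depth']>0)&(C[...,1]>-.2)&(C[...,1]<.15)
q=C[hz];print('blank',cv2.minEnclosingCircle((q[:,:2]*1000).astype(np.float32)))
tz=(abs(C[...,2]-.094)<.006)&(C[...,0]>.57)&(C[...,0]<.85)&(abs(C[...,1])<.2)
T=cv2.minEnclosingCircle((C[tz][:,:2]*1000).astype(np.float32));print('tt',T)
c=np.array(r[0])/1000
for t in (np.array(T[0])/1000,q[:,:2].mean(0)): print('yaw',np.degrees(np.arctan2(*(t-c)[::-1])),np.linalg.norm(t-c))
for z in('jar','cup','brick'):
    b=outline_of(z,p)
    if b: P=C[b[0]['region']&(C[...,2]>.02)];print(z,P.min(0),P.max(0))
im=cv2.resize(p['img'][190:290,270:430],None,fx=5,fy=5,interpolation=2);cv2.imwrite('pics/crop1.png',im[...,::-1])
E
```

```text
3369 0.11021668418534274
((493.1581726074219, -120.09382629394531), (150.23484802246094, 170.646728515625), 22.730743408203125)
blank ((691.6324462890625, -36.80928039550781), 44.31846237182617)
tt ((691.205810546875, -37.272926330566406), 105.07715606689453)
yaw 22.69403592706733 0.21466757641558432
yaw 23.067444140223692 0.21394913565982948
jar [ 0.3516 -0.0092  0.0209] [0.4083 0.0512 0.0907]
cup [ 0.4735 -0.3157  0.0201] [0.5429 0.0777 1.2243]
brick [ 0.4735 -0.2855  0.0202] [0.7223 0.0777 1.2243]
```

View pics/crop1.png

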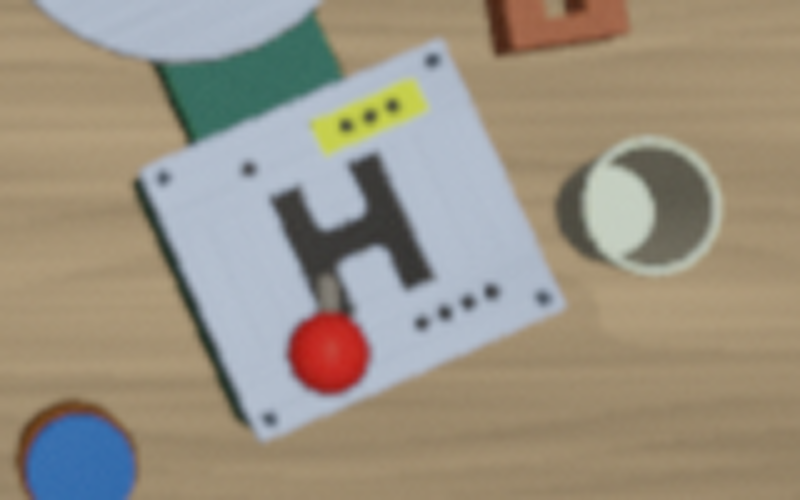

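Gearbox centre is (0.493, -0.120) with yaw 22.7°. The lever starts at f ≈ -0.24, a ≈ -0.283. First I move round towards it, closing the fingers and turning the tool so that its y axis lies along gearbox x.

{"fn": "carry_out", "kwargs": {"deltas": [[-0.3,-0.2,-0.1,0.25,-1],[-0.6,-0.4,-0.2,0.5,-1],[-1,-0.7,-0.25,0.8,-1],[-1,-0.7,-0.25,0.8,-1],[-1,-0.7,-0.25,0.8,-1]], "force": 40}}

```text
clock: 1.82
position: [0.3017, 0.4493, 0.2513]
ee_rot: [0.357, 0.934, 0.0, -0.0]
ft_force: [-0.4, 0.6, -0.9]
grip_width: 0.002
grasp_force: 0.0
```

```bash
cat >> h.py <<'E'
c0=np.array([.4932,-.1201]);yaw=np.radians(22.7)
ex=np.array([np.cos(yaw),np.sin(yaw)]);ey=np.array([-ex[1],ex[0]])
from scipy.spatial.transform import Rotation as Ro
def go(world):
    o=manip.get_obs();R=Ro.from_quat(o['ee_rot']).as_matrix()
    d=R.T@(np.array(world)-o['position'])/.15
    s=np.degrees(np.arctan2(R[1,1],R[0,1]))-22.7
    print('delta',d.round(3),'spin',round(s/30,3))
def gb(x,y,z): return np.r_[c0+x*ex+y*ey,z]
E
python3 - <<'E'
from h import *
go([.42,.3,.25]);print(gb(-.085,.046,.25));go(gb(-.085,.046,.25))
E
```

```text
delta [-1.251 -0.217  0.008] spin 0.851
[ 0.39703258 -0.11046526  0.25      ]
delta [-2.96  -2.36   0.006] spin 0.851
```

{"fn": "carry_out", "kwargs": {"deltas": [[-0.35,-0.1,0,0.3,-1],[-0.7,-0.15,0,0.6,-1],[-1,-0.2,0,0.85,-1],[-1,-0.2,0,0.85,-1],[-1,-0.2,0,0.85,-1]]}}

```text
clock: 2.45
position: [0.392, 0.3292, 0.2507]
ee_rot: [0.552, 0.834, -0.0, -0.0]
ft_force: [-1.1, 0.7, 0.7]
grip_width: 0.004
grasp_force: 0.0
```

```bash
python3 - <<'E'
from h import *
go(gb(-.085,.046,.25))
E
```

```text
delta [-2.711 -1.114  0.004] spin 0.01
```

{"fn": "carry_out", "kwargs": {"deltas": [[-0.3,-0.12,0,0,-1],[-0.6,-0.24,0,0,-1],[-0.9,-0.37,0,0,-1],[-0.9,-0.37,0,0,-1]]}}

```text
clock: 2.95
position: [0.3941, 0.1802, 0.2514]
ee_rot: [0.554, 0.833, 0.0, -0.0]
ft_force: [-0.2, 2.0, 0.6]
grip_width: -0.0
grasp_force: 0.0
```

{"fn": "carry_out", "kwargs": {"deltas": [[-0.3,-0.12,0,0,-1],[-0.6,-0.24,0,0,-1],[-0.9,-0.37,0,0,-1],[-0.9,-0.37,0,0,-1]]}}

```text
clock: 3.45
position: [0.3957, 0.0346, 0.2514]
ee_rot: [0.554, 0.832, 0.001, 0.0]
ft_force: [0.1, 0.8, -0.1]
grip_width: 0.0
grasp_force: 0.0
```

{"fn": "carry_out", "kwargs": {"deltas": [[-0.3,-0.12,0,0,-1],[-0.6,-0.24,0,0,-1],[-0.9,-0.37,0,0,-1],[-0.9,-0.37,0,0,-1],[-0.9,-0.37,0,0,-1]]}}

```text
clock: 4.08
position: [0.3971, -0.1083, 0.2511]
ee_rot: [0.552, 0.834, -0.0, 0.0]
ft_force: [0.7, -0.2, 0.5]
grip_width: -0.004
grasp_force: 0.0
```

```bash
cat >> h.py <<'E'
from scipy.optimize import least_squares
def knob(n='top',mk=False):
    p=camera(n);C=cloud(p);hsv=cv2.cvtColor(p['img'],cv2.COLOR_RGB2HSV)
    m=((hsv[...,0]<6)|(hsv[...,0]>174))&(hsv[...,1]>170)&(hsv[...,2]>90)&(p['depth']>0)&(C[...,2]>.155)&(C[...,2]<.25)&(np.hypot(C[...,0]-c0[0],C[...,1]-c0[1])<.13)
    P=C[m]
    if len(P)<15: print(n,'few',len(P));return p
    k=least_squares(lambda c:np.linalg.norm(P-c,axis=1)-.02,np.r_[P.mean(0)[:2],.188],loss='soft_l1',f_scale=.001).x
    d=k[:2]-c0;x,y=d@ex,d@ey
    f=np.arcsin(x/.17);print(n,len(P),'knob gb',round(x,4),round(y,4),k[2].round(4),'f',f.round(3),'a',np.arcsin(-y/.17/np.cos(f)).round(3))
    return p
E
python3 - <<'E'
from h import *
o=manip.get_obs();print(o['clock'],o['position'])
go(gb(-.085,.046,.19))
save(knob('scene'),'s2.png');save(knob('top'),'t2.png')
save(camera('wrist'),'w2.png')
E
```

```text
4.075 [ 0.39711973 -0.10831753  0.25111322]
delta [-0.013 -0.006  0.407] spin 0.009
scene 123 knob gb -0.039 0.0469 0.1883 f -0.232 a -0.287
top 158 knob gb -0.0408 0.0459 0.1885 f -0.242 a -0.282
```

View pics/w2.png

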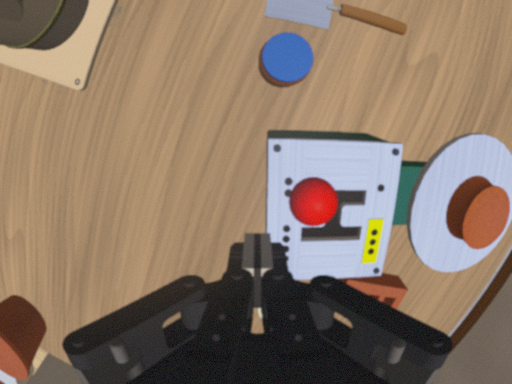

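The wrist view shows closed fingertips near (258,240), clear of and behind the red knob at (314,202). Image right is forward in gearbox axes. The fingers can go down now and start the forward push.

{"fn": "carry_out", "kwargs": {"deltas": [[0,0,0.2,0,-1],[0,0,0.4,0,-1],[0,0,0.4,0,-1],[0,0.06,0.4,0,-1],[0,0.12,0.4,0,-1],[0,0.18,0.4,0,-1],[0,0.24,0.4,0,-1],[0,0.29,0.4,0,-1],[0,0.29,0.4,0,-1]]}}

```text
clock: 5.35
position: [0.4368, -0.0936, 0.1909]
ee_rot: [0.554, 0.833, -0.0, -0.0]
ft_force: [0.4, -0.2, 0.2]
grip_width: 0.004
grasp_force: 0.0
```

```bash
python3 - <<'E'
from h import *
o=manip.get_obs();d=o['position'][:2]-c0;print(o['clock'],d@ex,d@ey,o['position'][2],o['ft_force'])
knob('scene');knob('top')
E
```

```text
5.35 -0.04178836419169439 0.046201171009152844 0.19089465784902826 [ 0.35161752 -0.2148285   0.2403667 ]
scene 115 knob gb -0.0391 0.0464 0.1884 f -0.232 a -0.284
top 17 knob gb -0.0415 0.0444 0.1932 f -0.247 a -0.273
```

```bash
python3 - <<'E'
from h import *
w=camera('wrist')['img'];s=camera('scene')['img'];t=camera('top')['img']
a=cv2.resize(s[80:220,180:340],(457,400));b=cv2.resize(t[190:290,280:400],(480,400))
cv2.imwrite('pics/m3.png',cv2.resize(np.vstack([np.hstack([a,b[:,:457]]),np.hstack([cv2.resize(w,(512,400)),np.zeros((400,402,3),np.uint8)])]),(685,600))[...,::-1])
E
```

```text
(no output)
```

View pics/m3.png

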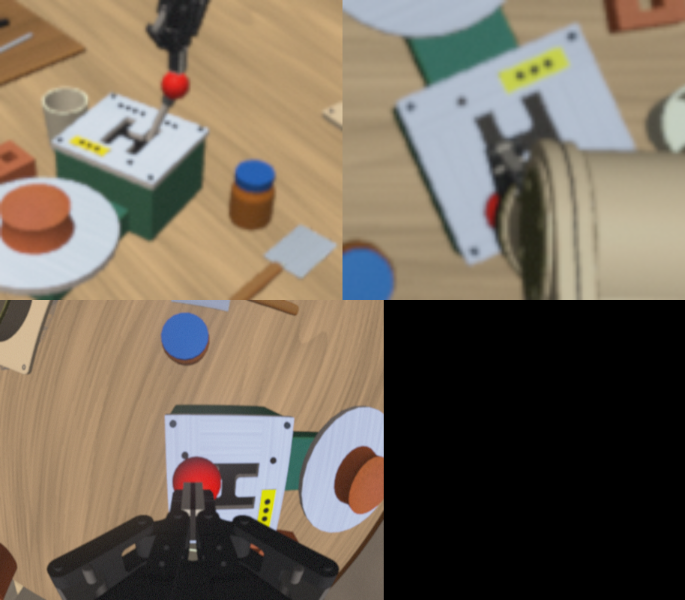

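The fingers show no contact, yet TCP and knob coordinates coincide. I'll measure the fingertip and knob together in the wrist depth image.

```bash
cat >> h.py <<'E'
def fcloud(p):
    h,w=p['depth'].shape;f=h/2/np.tan(np.radians(p['vertical_fov'])/2)
    v,u=np.mgrid[:h,:w];x=(u-p['cx'])/f;y=(v-p['cy'])/f;r=np.hypot(x,y)+1e-9;d=p['depth']
    c=np.stack([x/r*np.tan(r)*d,y/r*np.tan(r)*d,d],-1)
    return (c-np.array(p['t']))@np.array(p['R'])
E
python3 - <<'E'
from h import *
np.set_printoptions(precision=4,suppress=True)
p=camera('wrist');C=fcloud(p);o=manip.get_obs()
print('cam',-np.array(p['R']).T@p['t'],o['position'],p['vertical_fov'],o['joint_pos'])
hsv=cv2.cvtColor(p['img'],cv2.COLOR_RGB2HSV)
m=((hsv[...,0]<6)|(hsv[...,0]>174))&(hsv[...,1]>170)&(hsv[...,2]>90)&(p['depth']>0)&(C[...,2]>.15)
P=C[m];k=least_squares(lambda c:np.linalg.norm(P-c,axis=1)-.02,P.mean(0)-[0,0,.01],loss='soft_l1',f_scale=.001).x
G=lambda q:np.r_[(q[:2]-c0)@ex,(q[:2]-c0)@ey,q[2]]
print('knob',len(P),G(k))
# plate centre from the wrist
g=(abs(C[...,2]-.11)<.006)&(np.hypot(C[...,0]-.5,C[...,1]+.12)<.14)&(p['depth']>0)
print('plate',cv2.minAreaRect((C[g][:,:2]*1000).astype(np.float32)))
for v in range(225,300,6):
    print(v,[(u,*(G(C[v,u])*1000).round().astype(int)) for u in (246,256,266)])
# top/scene: arm points close to the knob
for n in('scene','top'):
    q=camera(n);D=cloud(q);h=(D[...,2]>.155)&(D[...,2]<.32)&(np.hypot(D[...,0]-.45,D[...,1]+.09)<.12)&(q['depth']>0)
    hs=cv2.cvtColor(q['img'],cv2.COLOR_RGB2HSV);h&=~(hs[...,1]>150)
    Q=np.array([G(x) for x in D[h]]);Q=Q[Q[:,2].argsort()]
    print(n,len(Q));print(Q[:40:4])
E
```

```text
cam [ 0.4059 -0.022   0.3521] [ 0.4363 -0.0939  0.191 ] 65.70646984690485 [-0.6895 -0.1224  0.7602  1.971   0.0881  1.2606  0.4369]
knob 1459 [-0.0395  0.0442  0.189 ]
plate ((495.2398986816406, -120.62306213378906), (151.07015991210938, 170.49169921875), 22.663284301757812)
225 [(246, np.int64(-49), np.int64(55), np.int64(201)), (256, np.int64(-43), np.int64(56), np.int64(204)), (266, np.int64(-38), np.int64(57), np.int64(205))]
231 [(246, np.int64(-49), np.int64(53), np.int64(204)), (256, np.int64(-43), np.int64(54), np.int64(207)), (266, np.int64(-38), np.int64(54), np.int64(206))]
237 [(246, np.int64(-48), np.int64(56), np.int64(218)), (256, np.int64(-43), np.int64(56), np.int64(219)), (266, np.int64(-38), np.int64(57), np.int64(219))]
243 [(246, np.int64(-48), np.int64(57), np.int64(226)), (256, np.int64(-43), np.int64(56), np.int64(225)), (266, np.int64(-38), np.int64(56), np.int64(224))]
249 [(246, np.int64(-48), np.int64(56), np.int64(230)), (256, np.int64(-43), np.int64(56), np.int64(230)), (266, np.int64(-38), np.int64(56), np.int64(230))]
255 [(246, np.int64(-48), np.int64
[... 1089 characters left out ...]
64(-47), np.int64(56), np.int64(267)), (256, np.int64(-43), np.int64(41), np.int64(247)), (266, np.int64(-39), np.int64(57), np.int64(268))]
scene 635
[[-0.0213  0.036   0.155 ]
 [-0.0228  0.0385  0.1587]
 [-0.0284  0.0454  0.1617]
 [-0.027   0.0497  0.1641]
 [-0.0222  0.0422  0.1675]
 [-0.0253  0.0402  0.1686]
 [-0.0269  0.0461  0.1699]
 [-0.0276  0.0352  0.1724]
 [-0.0441  0.066   0.1851]
 [-0.0285  0.0307  0.1911]]
top 169
[[-0.0336  0.0642  0.1833]
 [-0.0378  0.0652  0.1933]
 [-0.0355  0.0645  0.1957]
 [-0.0146  0.0522  0.2667]
 [-0.0001  0.0586  0.2731]
 [-0.0142  0.0584  0.2759]
 [-0.0093  0.0589  0.2779]
 [-0.0088  0.0545  0.2814]
 [-0.0069  0.0589  0.2846]
 [ 0.      0.0587  0.2879]]
```

The fingertips seem to end near z 0.21, just above the knob. I'll lift and measure where they really end.

{"fn": "carry_out", "kwargs": {"deltas": [[0,0,-0.2,0,-1],[0,0,-0.4,0,-1],[0,-0.3,-0.4,0,-1],[0,-0.3,-0.4,0,-1],[0,-0.3,-0.4,0,-1]]}}

```text
clock: 6.38
position: [0.3952, -0.111, 0.2511]
ee_rot: [0.554, 0.833, 0.001, 0.0]
ft_force: [-0.1, 0.3, 0.4]
grip_width: 0.004
grasp_force: 0.0
```

```bash
python3 - <<'E'
from h import *
G=lambda q:np.r_[(q[:2]-c0)@ex,(q[:2]-c0)@ey,q[2]]
p=camera('wrist');C=fcloud(p);o=manip.get_obs();print(o['clock'],G(o['position']),o['ft_force'])
for v in range(206,300,6):
    print(v,[tuple((G(C[v,u])*1000).round().astype(int).tolist()) for u in (246,256,266)],p['depth'][v,256].round(3))
for n in('scene','top'):
    q=camera(n);D=cloud(q);h=(D[...,2]>.125)&(D[...,2]<.32)&(np.hypot(D[...,0]-o['position'][0],D[...,1]-o['position'][1])<.05)&(q['depth']>0)
    hs=cv2.cvtColor(q['img'],cv2.COLOR_RGB2HSV);h&=~(hs[...,1]>150)
    Q=np.array([G(x) for x in D[h]]);Q=Q[Q[:,2].argsort()] if len(Q) else Q
    print(n,len(Q));print(Q[:40:5].round(3))
knob('scene')
E
```

```text
6.425 [-0.08677325  0.04629099  0.25094308] [ 0.65498151  0.48674852 -0.17523484]
206 [(-103, -34, 0), (-88, -33, 0), (-73, -33, 2)] 0.441
212 [(-103, -42, 2), (-88, -43, -1), (-73, -43, 0)] 0.445
218 [(-103, -53, 0), (-88, -53, 0), (-73, -52, 2)] 0.446
224 [(-103, -63, 0), (-88, -62, 1), (-73, -62, 1)] 0.448
230 [(-103, -73, -1), (-88, -73, 0), (-73, -72, 1)] 0.452
236 [(-93, 56, 277), (-88, 57, 278), (-83, 56, 277)] 0.149
242 [(-92, 57, 284), (-88, 56, 284), (-83, 56, 284)] 0.143
248 [(-92, 56, 290), (-88, 57, 291), (-83, 57, 290)] 0.135
254 [(-92, 56, 295), (-88, 56, 295), (-83, 56, 295)] 0.132
260 [(-92, 57, 301), (-88, 56, 301), (-83, 57, 302)] 0.127
266 [(-92, 57, 306), (-88, 56, 306), (-83, 56, 305)] 0.122
272 [(-92, 57, 311), (-88, 54, 307), (-84, 57, 311)] 0.122
278 [(-91, 57, 315), (-88, 51, 307), (-84, 57, 316)] 0.122
284 [(-91, 57, 320), (-88, 48, 307), (-84, 58, 320)] 0.123
290 [(-91, 57, 323), (-88, 45, 307), (-84, 57, 324)] 0.125
296 [(-91, 57, 327), (-88, 41, 306), (-84, 58, 328)] 0.126
scene 151
[[-0.044  0.066  0.185]
 [-0.051  0.058  0.199]
 [-0.082  0.039  0.27 ]
 [-0.088  0.059  0.273]
 [-0.089  0.058  0.276]
 [-0.082  0.059  0.279]
 [-0.074  0.04   0.28 ]
 [-0.07   0.049  0.282]]
top 28
[[-0.049  0.064  0.187]
 [-0.056  0.058  0.195]
 [-0.054  0.057  0.196]
 [-0.057  0.039  0.198]
 [-0.056  0.041  0.2  ]
 [-0.076  0.054  0.275]]
scene 123 knob gb -0.0394 0.0475 0.188 f -0.234 a -0.291
```

The tip really sits about 22 mm above the reported TCP, not 22 mm below it, in both the wrist and scene cameras. The tool is therefore about 44 mm higher than reported, and I only hovered over the knob. I'll correct for this and aim for a reported z of about 0.146.

{"fn": "carry_out", "kwargs": {"deltas": [[0,-0.03,0.3,0,-1],[0,-0.03,0.6,0,-1],[0,-0.03,0.7,0,-1],[0,0,0.7,0,-1],[0,0.06,0.7,0,-1],[0,0.12,0.7,0,-1],[0,0.17,0.7,0,-1],[0,0.21,0.7,0,-1],[0,0.21,0.7,0,-1]]}}

```text
clock: 7.7
position: [0.426, -0.0983, 0.1477]
ee_rot: [0.553, 0.833, 0.001, 0.001]
ft_force: [-5.0, 1.7, 16.3]
grip_width: -0.001
grasp_force: 8.1
```

```bash
cat >> h.py <<'E'
def st():
    o=manip.get_obs();d=o['position'][:2]-c0;print(o['clock'],'tcp gb',(d@ex).round(4),(d@ey).round(4),o['position'][2].round(4),'F',o['ft_force'].round(1))
E
python3 - <<'E'
from h import *
st();knob('scene');knob('top')
E
```

```text
7.7 tcp gb -0.0536 0.046 0.1477 F [-5.   1.7 16.3]
scene 130 knob gb -0.0207 0.0475 0.1917 f -0.122 a -0.286
top 42 knob gb -0.0206 0.0426 0.2064 f -0.122 a -0.255
```

There's 16 N of vertical force, so the sloped part of the finger is riding on top of the knob. I'll back off, raise 15 mm and push with the tips.

{"fn": "carry_out", "kwargs": {"deltas": [[0,-0.05,0,0,-1],[0,-0.05,-0.1,0,-1],[0,-0.05,-0.1,0,-1],[0,0,-0.1,0,-1],[0,0.04,-0.1,0,-1],[0,0.07,-0.1,0,-1],[0,0.1,-0.1,0,-1],[0,0.1,-0.1,0,-1]]}}

```text
clock: 8.8
position: [0.438, -0.0931, 0.1608]
ee_rot: [0.554, 0.833, -0.0, -0.0]
ft_force: [-0.9, -1.1, 1.1]
grip_width: 0.002
grasp_force: 0.5
```

```bash
python3 - <<'E'
from h import *
st();save(knob('scene'),'s5.png');knob('top')
w=camera('wrist');s=cv2.imread('pics/s5.png')[...,::-1]
st()
cv2.imwrite('pics/m5.png',np.hstack([cv2.resize(w['img'][120:340,150:350],(400,440)),cv2.resize(s[95:205,190:290],(400,440),interpolation=2)])[...,::-1])
E
```

```text
8.8 tcp gb -0.0405 0.0462 0.1608 F [-0.9 -1.1  1.1]
scene 134 knob gb -0.0072 0.0485 0.1926 f -0.043 a -0.29
top 51 knob gb -0.0038 0.0473 0.2197 f -0.022 a -0.282
8.95 tcp gb -0.0407 0.0461 0.1609 F [-0.7 -0.2 -0.5]
```

View pics/m5.png

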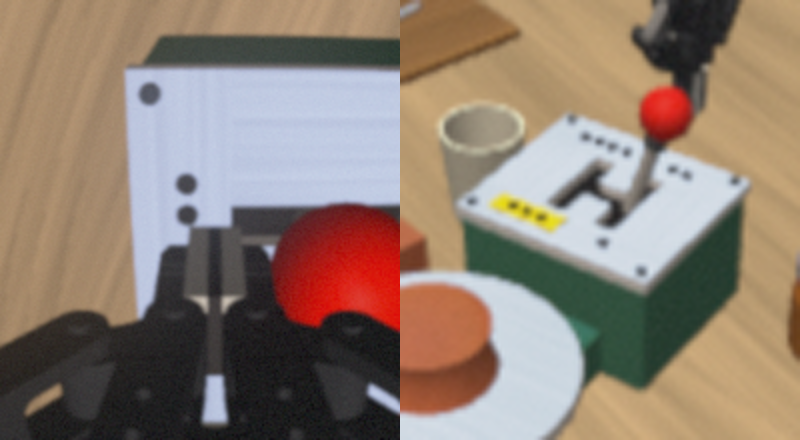

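The wrist crop shows the knob at (350,270) in front of the fingers, and the forces are low. It needs about 7 mm more to reach the lane.

{"fn": "carry_out", "kwargs": {"deltas": [[0,0.025,0,0,-1],[0,0.05,0,0,-1],[0,0.05,0,0,-1],[0,0.05,0,0,-1]]}}

```text
clock: 9.45
position: [0.4449, -0.0903, 0.161]
ee_rot: [0.554, 0.833, 0.0, 0.0]
ft_force: [-0.7, 0.2, 0.5]
grip_width: 0.001
grasp_force: 0.4
```

```bash
python3 - <<'E'
from h import *
st();knob('scene');knob('top')
p=camera('wrist');C=fcloud(p)
hsv=cv2.cvtColor(p['img'],cv2.COLOR_RGB2HSV)
m=((hsv[...,0]<6)|(hsv[...,0]>174))&(hsv[...,1]>170)&(hsv[...,2]>90)&(p['depth']>0)&(C[...,2]>.15)
P=C[m];k=least_squares(lambda c:np.linalg.norm(P-c,axis=1)-.02,P.mean(0)-[0,0,.01],loss='soft_l1',f_scale=.001).x
print('wrist knob',(k[:2]-c0)@ex,(k[:2]-c0)@ey,k[2])
E
```

```text
9.45 tcp gb -0.0331 0.0461 0.161 F [-0.7  0.2  0.5]
scene 131 knob gb 0.0002 0.049 0.1926 f 0.001 a -0.292
top 51 knob gb -0.0019 0.0442 0.1984 f -0.011 a -0.263
wrist knob -0.00010823813621451892 0.04573825329581489 0.19381023836616995
```

The lever is in the lane (f ≈ 0). Next I retreat, rise, go round to the left side and come down.

{"fn": "carry_out", "kwargs": {"deltas": [[0,-0.08,0,0,-1],[0,-0.1,-0.33,0,-1],[0,-0.1,-0.33,0,-1],[0.2,0,-0.33,0,-1],[0.31,0.22,-0.33,0,-1],[0.31,0.22,-0.33,0,-1],[0.31,0.22,-0.1,0,-1],[0.31,0.22,0,0,-1],[0.31,0.22,0,0,-1]]}}

```text
clock: 10.72
position: [0.4563, -0.0353, 0.1603]
ee_rot: [0.554, 0.832, -0.001, -0.001]
ft_force: [-0.2, -0.3, 0.5]
grip_width: 0.004
grasp_force: 0.0
```

```bash
python3 - <<'E'
from h import *
st();knob('scene');knob('top')
E
```

```text
10.725 tcp gb -0.0013 0.0925 0.1603 F [-0.2 -0.3  0.5]
scene 118 knob gb -0.0002 0.0482 0.1931 f -0.001 a -0.287
top few 0
```

{"fn": "carry_out", "kwargs": {"deltas": [[-0.06,0,0,0,-1],[-0.12,0,0,0,-1],[-0.18,0,0,0,-1],[-0.24,0,0,0,-1],[-0.3,0,0,0,-1],[-0.35,0,0,0,-1],[-0.4,0,0,0,-1],[-0.4,0,0,0,-1]]}}

```text
clock: 11.82
position: [0.4805, -0.0908, 0.1609]
ee_rot: [0.554, 0.832, -0.0, 0.0]
ft_force: [-0.5, 0.2, -0.1]
grip_width: -0.002
grasp_force: 0.3
```

```bash
python3 - <<'E'
from h import *
st();knob('scene');knob('top')
E
```

```text
11.825 tcp gb -0.0004 0.0319 0.1609 F [-0.5  0.2 -0.1]
scene 78 knob gb -0.0003 0.0035 0.2 f -0.002 a -0.021
top few 0
```

{"fn": "carry_out", "kwargs": {"deltas": [[-0.06,0,0,0,-1],[-0.12,0,0,0,-1],[-0.18,0,0,0,-1],[-0.24,0,0,0,-1],[-0.29,0,0,0,-1],[-0.34,0,0,0,-1],[-0.34,0,0,0,-1],[-0.34,0,0,0,-1]]}}

```text
clock: 12.92
position: [0.5003, -0.1372, 0.1611]
ee_rot: [0.554, 0.833, -0.0, 0.0]
ft_force: [-1.1, -0.3, -0.4]
grip_width: -0.001
grasp_force: 0.0
```

```bash
python3 - <<'E'
from h import *
st();knob('scene');knob('top')
E
```

```text
12.925 tcp gb -0.0001 -0.0186 0.1611 F [-1.1 -0.3 -0.4]
scene 92 knob gb -0.0002 -0.0477 0.193 f -0.001 a 0.285
top few 0
```

The lever is at the right end of the lane (a = 0.285, f ≈ 0). Now I go round to behind it.

{"fn": "carry_out", "kwargs": {"deltas": [[0.08,0,0,0,-1],[0.1,0,-0.33,0,-1],[0.1,0,-0.33,0,-1],[0.1,-0.3,-0.33,0,-1],[-0.1,-0.31,-0.33,0,-1],[-0.2,-0.31,-0.33,0,-1],[-0.2,-0.31,-0.33,0,-1],[-0.2,-0.31,-0.1,0,-1],[-0.2,-0.31,0,0,-1],[-0.2,-0.31,0,0,-1]]}}

```text
clock: 14.28
position: [0.4682, -0.182, 0.1602]
ee_rot: [0.554, 0.833, -0.001, -0.001]
ft_force: [0.2, 0.0, 0.6]
grip_width: 0.001
grasp_force: 0.0
```

```bash
python3 - <<'E'
from h import *
st();knob('scene');knob('top')
E
```

```text
14.275 tcp gb -0.047 -0.0474 0.1602 F [0.2 0.  0.6]
scene 123 knob gb 0.0 -0.0479 0.1921 f 0.0 a 0.285
top 92 knob gb -0.0025 -0.0494 0.1946 f -0.015 a 0.295
```

{"fn": "carry_out", "kwargs": {"deltas": [[0,0.06,0,0,-1],[0,0.12,0.005,0,-1],[0,0.18,0.01,0,-1],[0,0.24,0.02,0,-1],[0,0.3,0.03,0,-1],[0,0.36,0.04,0,-1],[0,0.41,0.05,0,-1],[0,0.45,0.05,0,-1],[0,0.45,0.05,0,-1]]}}

```text
clock: 15.5
position: [0.5314, -0.1563, 0.1533]
ee_rot: [0.554, 0.833, -0.0, -0.0]
ft_force: [-0.7, -0.8, 0.2]
grip_width: 0.0
grasp_force: 0.2
```

```bash
python3 - <<'E'
from h import *
st();knob('scene');knob('top')
E
```

```text
15.5 tcp gb 0.0212 -0.0481 0.1533 F [-0.7 -0.8  0.2]
scene 133 knob gb 0.0545 -0.0453 0.1844 f 0.326 a 0.285
top 81 knob gb 0.0528 -0.0481 0.1865 f 0.316 a 0.302
```

{"fn": "carry_out", "kwargs": {"deltas": [[0,0.025,0,0,-1],[0,0.05,0,0,-1],[0,0.05,0,0,-1],[0,0.05,0,0,-1]]}}

```text
clock: 16.1
position: [0.5382, -0.1537, 0.1535]
ee_rot: [0.554, 0.833, 0.0, 0.0]
ft_force: [-0.5, -0.7, -0.7]
grip_width: 0.005
grasp_force: 0.3
```

```bash
python3 - <<'E'
from h import *
st();knob('scene');knob('top')
E
```

```text
16.1 tcp gb 0.0285 -0.0483 0.1535 F [-0.5 -0.7 -0.7]
scene 129 knob gb 0.061 -0.0451 0.1823 f 0.367 a 0.288
top 88 knob gb 0.0597 -0.0469 0.1843 f 0.359 a 0.299
```

{"fn": "carry_out", "kwargs": {"deltas": [[0,0.01,0,0,-1],[0,0.017,0,0,-1],[0,0.017,0,0,-1]]}}

```text
clock: 16.58
position: [0.5404, -0.1526, 0.1534]
ee_rot: [0.554, 0.833, -0.0, -0.0]
ft_force: [-2.1, -0.8, -0.3]
grip_width: -0.003
grasp_force: 0.7
```

{"fn": "carry_out", "kwargs": {"deltas": [[0,-0.1,0,0,-1],[0,-0.25,0,0,-1],[0,-0.3,-0.3,0,-1],[0,-0.3,-0.6,0,-1],[0,-0.3,-0.8,0,-1],[0,-0.5,-0.8,0,-1],[0,-0.5,-0.8,0,-1]]}}

```text
clock: 17.45
position: [0.4696, -0.1835, 0.2738]
ee_rot: [0.555, 0.832, 0.001, 0.0]
ft_force: [0.2, 0.4, -1.0]
grip_width: -0.001
grasp_force: 0.0
```

```bash
python3 - <<'E'
from h import *
st();p=knob('scene');q=knob('top')
C=cloud(q)
for z in('cup','jar','brick','spatula'):
    for b in boxes_of(z,q)[:1]:print(z,np.round(b['position'],3))
E
```

```text
17.45 tcp gb -0.0463 -0.0493 0.2738 F [ 0.2  0.4 -1. ]
scene 124 knob gb 0.0632 -0.0448 0.181 f 0.381 a 0.288
top 168 knob gb 0.0626 -0.0454 0.1817 f 0.377 a 0.291
cup [ 0.538 -0.291  0.056]
jar [0.378 0.023 0.081]
brick [ 0.655 -0.243  0.042]
spatula [0.38  0.124 0.001]
```

The lever is at f ≈ 0.38, a ≈ 0.29, and the hand is clear. The arm partly hides the cup from the top camera, and nothing went near it.

```bash
python3 -c "
from h import *
print(ticket.hand_in())"
```

```text
the job is handed in; nothing more can be done
None
```

The lever is in third, fully forward (about 0.38 rad forward and 0.29 rad right by camera), the hand is clear, and the job was handed in at about 17.5 s; no verdict came back, and the cup was partly hidden in the last picture, so I couldn't confirm its position.

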